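Power up the valve hi-fi in the right order

TASK

Switch the hi-fi on in its proper order by pressing rockers down with the fingertips: first the power rocker on the preamplifier, then the wide mains rocker on the valve amplifier; let the valves warm for at least five seconds, and only then press the amplifier's narrow standby rocker, the middle one of its row of three. Press the raised far half of each rocker until it snaps over and stays on. Leave the triode rocker, the grey keys, the volume knob, the glass valves and the loose things (phone included) alone.

Things in the scene. Friction and masses are not known exactly. Their poses are not given: they have to be found in the camera images.
- preamp: Preamplifier, fixed: aluminium box 240 mm deep (its x) by 360 wide (its y), deck 61 mm above the table. Origin: centre of its underside; x points to its back, away from the robot, y to its left. On the deck: two meters at the back, three round knobs, and along the front a row with the black power rocker at the left end, then three small grey keys. A phone in a cradle fills the right side.
- pre_power (a joint): The preamplifier's power rocker: left end of the front row on its deck, hinge 75 mm in front of the box's centre, 130 mm left of it. Joint in rad: 0 = off, as found (near half level, far half standing up); 0.36 = on (far half level). Over-centre snap action: about 5 N near the tip of the far half starts it, past 0.18 it goes over by itself and stays.
- pre_power_far_half (a point): Middle of the top face of its far half, the spot to press; moves with it. Black rocker, 32 mm along the preamp's x, 20 mm wide, hinged across its middle 5 mm above the deck. This point lies 11 mm along the face from the hinge: off, 3.9 mm above hinge height, the face rising 0.36 rad to a tip 5.6 mm up; on, level at hinge height. Bezel 3 mm high.
- amp: Valve amplifier, fixed: white and bare-metal chassis 320 mm deep (its x) by 280 wide (its y), deck 76 mm above the table. Origin: centre of its underside; x points to its back, y to its left. On the deck: three black rockers in a row across the front (115 mm ahead of centre), four glass valves (20 mm behind centre), three dark transformer cans at the back, up to 100 mm tall.
- mains_rocker (a joint): The amplifier's mains rocker: the wide one, leftmost of the three, 85 mm left of the amplifier's centre line. Joint in rad: 0 = off, as found (near half level, far half standing up); 0.36 = on (far half level). Over-centre snap action: about 5 N near the tip of the far half starts it, past 0.18 it goes over by itself and stays.
- mains_rocker_far_half (a point): Middle of the top face of its far half, the spot to press; moves with it. Black rocker, 32 mm along the amp's x, 26 mm wide, hinged across its middle 5 mm above the deck. This point lies 11 mm along the face from the hinge: off, 3.9 mm above hinge height, the face rising 0.36 rad to a tip 5.6 mm up; on, level at hinge height. Bezel 3 mm high.
- standby_rocker (a joint): The amplifier's standby rocker: narrow, the middle one of the three, 30 mm left of the amplifier's centre line. Joint in rad: 0 = off, as found (near half level, far half standing up); 0.36 = on (far half level). Over-centre snap action: about 5 N near the tip of the far half starts it, past 0.18 it goes over by itself and stays.
- standby_rocker_far_half (a point): Middle of the top face of its far half, the spot to press; moves with it. Black rocker, 32 mm along the amp's x, 14 mm wide, hinged across its middle 5 mm above the deck. This point lies 11 mm along the face from the hinge: off, 3.9 mm above hinge height, the face rising 0.36 rad to a tip 5.6 mm up; on, level at hinge height. Bezel 3 mm high.
- triode_rocker (a joint): The amplifier's triode-mode rocker: narrow, the rightmost of the three, 25 mm right of the amplifier's centre line; not to be switched. Same make and joint values as the standby rocker; 0 as found, and it is to stay there.
- valves: The four fixed glass valves on the amplifier as one piece: two big ones, 43 mm in diameter, 93 mm tall, 88 mm either side of the centre line; two small ones, 25 mm over the socket, 55 mm tall, 28 mm either side. Origin on the deck above the amplifier's origin; the valves stand 20 mm behind it. Fragile: keep off.
- volume_knob: Grey fluted volume knob on the preamplifier, 36 mm in diameter, 24 mm tall, the middle and biggest of three; turns about z with slight friction, set anywhere as found. Origin at the centre of its foot on the deck. Leave alone.
- mono_key (a joint): The left one of the three small grey keys (mono) in the preamplifier's front row. Push key, spring return: joint in m, 0 = up, 0.004 = fully down; 1 N to start. Not to be pressed.
- mono_key_top (a point): Centre of the top of the left grey key; the key is 14 mm by 20 mm and its top stands 7 mm above the deck.
- dim_key (a joint): The middle one of the three small grey keys (dim) in the preamplifier's front row. Push key, spring return: joint in m, 0 = up, 0.004 = fully down; 1 N to start. Not to be pressed.
- dim_key_top (a point): Centre of the top of the middle grey key; the key is 14 mm by 20 mm and its top stands 7 mm above the deck.
- mute_key (a joint): The right one of the three small grey keys (mute) in the preamplifier's front row. Push key, spring return: joint in m, 0 = up, 0.004 = fully down; 1 N to start. Not to be pressed.
- mute_key_top (a point): Centre of the top of the right grey key; the key is 14 mm by 20 mm and its top stands 7 mm above the deck.
- phone_mid (a point): White phone with a dark screen, 146 x 71 x 8 mm, lying loose in the cradle on the preamplifier's deck; the point is at its middle. Leave alone.
- trimmer_mid (a point): Thin adjusting screwdriver, black handle 55 mm long and 12 mm thick, white 60 mm shaft, lying loose on the amplifier's deck right of the rockers; the point is at its middle. Leave alone.
- remote_mid (a point): Slim aluminium remote control, 150 x 42 x 16 mm, lying loose on the table at the left; the point is at its middle. Leave alone.
- spare_valve_mid (a point): Spare big valve standing loose on the table, 43 mm in diameter, 93 mm tall; the point is at its middle. Leave alone.
- valve_carton_mid (a point): Upright plain valve carton, 55 x 55 x 115 mm, loose on the table; the point is at its middle. Leave alone.
- mug_mid (a point): White mug, 82 mm in diameter, 92 mm tall, loose on the table; the point is at its middle. Leave alone.
- multimeter_mid (a point): Hand multimeter lying face up, 175 x 84 x 38 mm, loose on the table; the point is at its middle. Leave alone.

How it is judged:
On the way, in this order (a step that is already met when the one before it is completed fails the run):
1. the preamplifier's power rocker is on, the amplifier still off (value of joint pre_power above 0.3 rad and value of joint each of mains_rocker, standby_rocker below 0.06 rad), for 0.2 s.
2. the amplifier's mains rocker is on, and for five seconds the standby rocker stays off (value of joint each of pre_power, mains_rocker above 0.3 rad and value of joint standby_rocker below 0.06 rad), for 5 s.
3. the standby rocker is on, the other two still on (value of joint each of pre_power, mains_rocker, standby_rocker above 0.3 rad), for 0.2 s.
At the end, for the whole second after the job is handed in: The preamplifier's power rocker and the amplifier's mains and standby rockers are all on (joint above 0.30 of 0.36 rad), the triode rocker is off (below 0.06 rad), the three grey keys are up (within 1 mm) and every loose thing is within 12 mm of where it started (all of step 3 and value of joint triode_rocker below 0.06 rad and value of joint each of mono_key, dim_key, mute_key below 0.001 m and distance of each of phone_mid, trimmer_mid, remote_mid, spare_valve_mid, valve_carton_mid, mug_mid, multimeter_mid from where it was at the start of the episode below 0.012 m); the robot touches nothing.
It fails at once if the mains rocker goes on while the preamplifier is off (value of joint mains_rocker above 0.2 rad and value of joint pre_power below 0.2 rad).
It fails at once if the standby rocker goes on while the mains rocker is off (value of joint standby_rocker above 0.2 rad and value of joint mains_rocker below 0.2 rad).
It fails at once if the triode rocker is switched or a grey key is pressed (value of joint triode_rocker above 0.18 rad or value of joint any of mono_key, dim_key, mute_key above 0.002 m).
It fails at once if the fingers or arm push against a glass valve or the volume knob (contact force between any of the fingers, the arm and valves above 1 N or contact force between any of the fingers, the arm and volume_knob above 1 N).
It fails at once if a loose thing is shoved, lifted or carried more than 12 mm (distance of any of phone_mid, trimmer_mid, remote_mid, spare_valve_mid, valve_carton_mid, mug_mid, multimeter_mid from where it was at the start of the episode above 0.012 m).
It also fails if it takes over 61 s, if anything falls off the work surface, if the arm or the gripper's body presses on something with over 40 N, if the wrist force passes 120 N, or if a joint passes its speed limit or range.

ROBOT

A 7-joint arm with a two-finger parallel gripper is mounted at the origin on the work surface. World frame = base frame: x ahead of the robot, y to its left, z up, the work surface at z = 0. Lengths are in m, angles in rad, forces in N, time in s.
With the tool pointing down it reaches from about 0.35 to 0.9 m from the base axis. Payload 8.1 kg.
Tool frame: the origin (TCP) lies midway between the tips of the shut fingers; the grasp point (between the pads) lies 19 mm behind it (manip.pinch_z is the distance from the TCP to the grasp point, in m); z points along the fingers, y is the line along which they close (so a half turn about z gives the same grasp; the last joint's range is limited). The gripper opens to 85 mm and grips with 20 to 120 N. Pads are 22 mm wide; open, the fingers measure 114 mm over their backs; the gripper's body (76 mm by 85 mm) begins 54 mm behind the grasp point. The pads swing forward as they close: fully open they stand 13 mm farther back than shut.
Start: joints at [-0.103, 0.434, 0.025, 1.573, -0.012, 1.134, -0.075], TCP at [0.625, -0, 0.231] pointing down, gripper open.
Joint ranges: [-2.62, 2.62], [-0.44, 2.09], [-1.27, 1.32], [0.08, 2.57], [-1.32, 4.46], [0.12, 2], [-2.74, 2.74]. Speed limits (rad/s): [2.22, 2.22, 3.01, 3.01, 3.14, 3.14, 3.14].

INTERFACE

Orientations are given as a rotation vector (axis times angle).
In Python, from plant import monitor, grab_frame, calibration, manip, models gives the robot as it stands.
- The arm moves only by the tool play_rows, never from a script. Its argument "rows" is a list that holds one entry, the list of rows, each a list of 7 numbers: the shift along the tool's x, y, z in units of 30 mm (1.0 is 30 mm), then the turn, a rotation vector about the tool's x, y, z in units of 6 degrees (1.0 is 6 degrees), then the gripper command: -1 is shut, 1 is fully open, values between are in proportion. In form: [[[dx, dy, dz, rx, ry, rz, hand], ...]]. A call has 1 to 5 rows; each row shifts and turns the commanded pose from where the row before left it, along the tool's axes as they then stand; what a row does not reach is not made up. A row lasts 1/8 s, in which the tool goes at most 62.5 mm and 10.7 degrees, less where a joint would pass 70% of its speed; a pose out of reach is approached as far as the arm can. A call is refused whole if a number of a shift passes 1 or a number of a turn 1, either way. A call with a gripper value outside its range is refused whole. The fingers move at their own pace and stop on an object; "newtons" is the grip in N (left out, the last holds). Time passes only in rows, so rows that do not move let the fingers close. It gives the time, the measured TCP pose, the force, the opening and the grip force at its end, in the units of the state.
- monitor.get_obs(): the state, without advancing time (a new reading comes with each control period).
- grab_frame(name): name is "scene" or "side" or "wrist"; returns the picture (480x640x3 uint8, red, green, blue); there is no depth.
- calibration(name): a dict with "fx", "fy", "cx", "cy" (pixels), "R" (3x3) and "t" (3): a world point X has camera coordinates R X + t. Camera axes: x right, y down, z forward; pixel columns grow to the right and rows downward; lengths in m; the calibration is good to about 2 mm. The wrist camera is an equidistant fisheye: a pixel r from the principal point sees the ray r / f radians off the axis. A picture is of the moment at which its call begins: read the wrist's pose just before it. calibration takes no time and is no camera call; for the wrist camera it gives the pose at the moment of the call.
- manip.hand_in(): hands the job in; it is judged then, once.
Trained networks look in the newest picture that a camera, given by its name, has taken for a name from the list of things; names that differ only in an ending like _2 or _b are one class to them, and where a whole thing is asked for, a point or a joint stands for the part that bears it (a point fixed in the world has none). Each returns a list of dicts, best first, with "p" (0 to 1); they miss things now and then, are a little off and sometimes report something else, mostly with a low value. They report only what shows in the picture. A call takes as long as a camera call.
- models.silhouettes(query, camera): "region" (480x640 bool, what is visible of it).
- models.mark_of(query, camera): "at" ([x, y, z] in m, in the coordinates of the camera as it stood for that picture, good to about 4 mm: a listed point, or the origin of a listed thing).
The state is a dict: "clock": time; "qpos": joint angles; "dq": joint speeds; "effort": joint torques, N m; "ee_pos": TCP position; "tool_rot": TCP orientation; "ft_force": force on the tool from outside, world axes, zero at the start; "ft_torque": the same for the moment, N m; "finger_gap": finger opening in m; "grasp_force": force on a finger pad.
Only numpy, scipy, OpenCV 4.12 (cv2) and the standard library are available. Lean on these libraries where they do the work, as an engineer would, in place of code of your own. Each camera call takes 0.05 s, during which the arm holds its last target. There are 200 camera calls.

## Working session

There is one attempt and no reset: what is moved stays moved. The work goes in short steps, Python scripts to look and compute and a tool call to move; the robot and the scene stay as the last step left them, time stands still between calls to the robot, and variables do not carry over. Pictures are saved under pics/ and viewed, at most 10 in all, crops included, and the job is handed in when it is done.

Besides the shell and the picture viewer there is one more tool, called after "Emit:" as a command line: name --argument value ..., lists and objects as JSON in quotes. play_rows: Moves the arm, as the interface text tells. Its arguments: {"type":"object","properties":{"rows":{"type":"array"},"newtons":{"type":"number"}},"required":["rows"]}

```bash
mkdir -p pics; cat > h.py <<'E'
import numpy as np, cv2
from plant import monitor, grab_frame, calibration, manip, models
def world(cam,p):
    c=calibration(cam); return np.array(c["R"]).T@(np.array(p)-np.array(c["t"]))
def proj(cam,X):
    c=calibration(cam); p=np.array(c["R"])@np.array(X)+np.array(c["t"])
    return c["fx"]*p[0]/p[2]+c["cx"], c["fy"]*p[1]/p[2]+c["cy"]
E
python3 - <<'E'
from h import *
np.set_printoptions(precision=4,suppress=True)
o=monitor.get_obs(); print(o["clock"],o["ee_pos"],o["tool_rot"],o["finger_gap"])
for cam in ["scene","side"]:
    f=grab_frame(cam); cv2.imwrite(f"pics/{cam}0.png",f[:,:,::-1])
    for q in ["preamp","amp","pre_power_far_half","mains_rocker_far_half","standby_rocker_far_half","valves","volume_knob","mono_key_top","mute_key_top","phone_mid","trimmer_mid"]:
        r=models.mark_of(q,cam)
        print(cam,q,[(round(d["p"],2),world(cam,d["at"])) for d in r[:2]])
print(monitor.get_obs()["clock"])
E
```

```text
0.0 [ 0.6245 -0.      0.2305] [-2.2208 -2.2206  0.002 ] 0.08545455908154985
scene preamp [(0.57, array([ 0.5562, -0.2275, -0.0037]))]
scene amp [(0.73, array([0.6158, 0.223 , 0.0018]))]
scene pre_power_far_half [(0.5, array([ 0.5011, -0.091 ,  0.0693]))]
scene mains_rocker_far_half [(0.47, array([0.5162, 0.3147, 0.085 ])), (0.35, array([0.5309, 0.1289, 0.0845]))]
scene standby_rocker_far_half [(0.61, array([0.5093, 0.2558, 0.0824]))]
scene valves [(0.57, array([0.6213, 0.2198, 0.0758]))]
scene volume_knob [(0.57, array([ 0.5737, -0.1604,  0.0581]))]
scene mono_key_top []
scene mute_key_top [(0.59, array([0.5342, 0.1276, 0.0809]))]
scene phone_mid [(0.68, array([ 0.5505, -0.3257,  0.0632])), (0.31, array([0.5142, 0.3114, 0.085 ]))]
scene trimmer_mid [(0.71, array([0.3016, 0.2475, 0.0421])), (0.48, array([0.5318, 0.13  , 0.0806]))]
side preamp [(0.72, array([ 0.5528, -0.2255, -0.0014]))]
side amp [(0.85, array([0.6158, 0.2217, 0.0023]))]
side pre_power_far_half [(0.42, array([ 0.5026, -0.0938,  0.0698])), (0.31, array([0.5124, 0.2526, 0.08  ]))]
side mains_rocker_far_half [(0.57, array([0.5115, 0.2535, 0.0845])), (0.45, array([0.516 , 0.3067, 0.0863]))]
side standby_rocker_far_half [(0.61, array([ 0.4996, -0.0941,  0.0692])), (0.57, array([0.5154, 0.2529, 0.0811]))]
side valves [(0.65, array([0.6175, 0.2228, 0.0775])), (0.17, array([0.6177, 0.2223, 0.0001]))]
side volume_knob [(0.5, array([ 0.5709, -0.1583,  0.0606]))]
side mono_key_top [(0.55, array([ 0.4836, -0.1512,  0.0678]))]
side mute_key_top [(0.6, array([ 0.4776, -0.2275,  0.0676]))]
side phone_mid [(0.98, array([ 0.5469, -0.3309,  0.0659]))]
side trimmer_mid [(0.67, array([0.5276, 0.1283, 0.0805])), (0.39, array([0.3002, 0.2485, 0.0472]))]
1.2
```

```bash
python3 - <<'E'
from h import *
def T(p,psi): 
    c,s=np.cos(psi),np.sin(psi); return lambda x,y,z:(p[0]+c*x-s*y,p[1]+s*x+c*y,z)
A=T((.616,.2225),-.04); P=T((.5545,-.2265),-.06)
for cam in ["scene","side"]:
    f=cv2.imread(f"pics/{cam}0.png")
    f=cv2.resize(f,(800,600),interpolation=cv2.INTER_CUBIC)
    def pt(X,col):
        u,v=proj(cam,X); cv2.circle(f,(int((u+.5)*1.25),int((v+.5)*1.25)),2,col,-1)
    for x in(-.16,.16):
        for y in(-.14,.14): pt(A(x,y,.076),(0,0,255))
    for x in(-.12,.12):
        for y in(-.18,.18): pt(P(x,y,.061),(0,0,255))
    for y in(.085,.03,-.025): pt(A(-.1047,y,.0849),(0,255,0))
    pt(P(-.0647,.13,.0699),(0,255,0))
    cv2.imwrite(f"pics/{cam}1.png",f)
E
```

```text
(no output)
```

View pics/scene1.png

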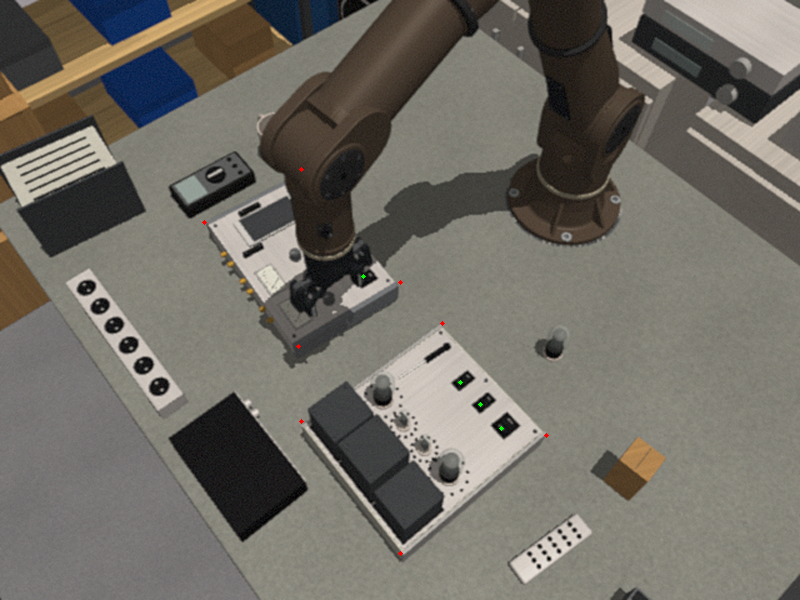

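View pics/side1.png

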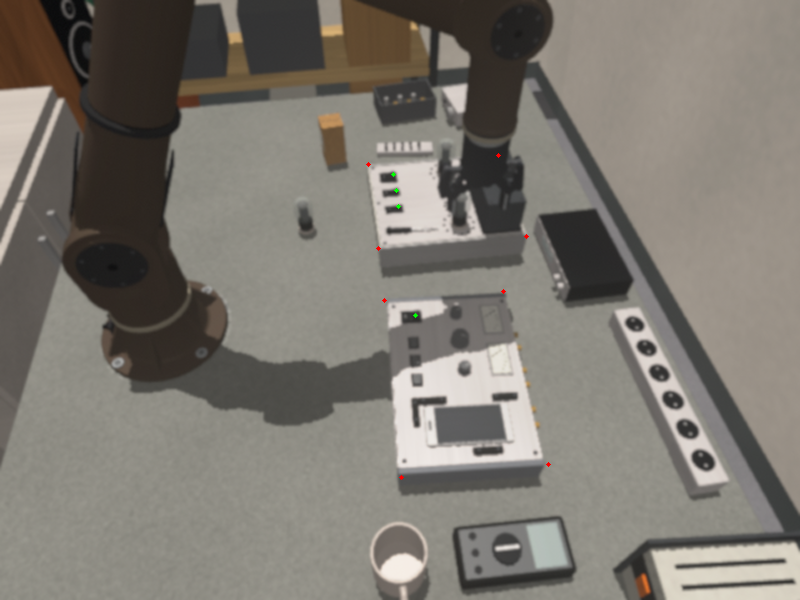

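Emit:
play_rows --rows '[[[-0.61,-0.8,0.4,0,0,0,-1],[-0.61,-0.8,0.4,0,0,0,-1],[-0.61,-0.8,0.4,0,0,0,-1],[-0.61,-0.8,0.4,0,0,0,-1],[-0.61,-0.8,0.4,0,0,0,-1]]]' --newtons 40

```text
clock: 1.82
ee_pos: [0.5043, -0.092, 0.1711]
tool_rot: [2.221, 2.221, 0.0]
ft_force: [-0.0, -0.5, -0.1]
finger_gap: -0.0001
grasp_force: 0.0
```

Emit:
play_rows --rows '[[[0,0,0,0,0,0,-1],[0,0,0,0,0,0,-1]]]'

```text
clock: 2.08
ee_pos: [0.5058, -0.0912, 0.1717]
tool_rot: [2.221, 2.221, 0.002]
ft_force: [0.5, 0.1, -0.0]
finger_gap: 0.0
grasp_force: 0.0
```

```bash
python3 - <<'E'
from h import *
np.set_printoptions(precision=4,suppress=True)
o=monitor.get_obs(); print(o["clock"],o["ee_pos"],o["tool_rot"],o["finger_gap"])
for cam in ["wrist","side","scene"]:
    f=grab_frame(cam); cv2.imwrite(f"pics/{cam}2.png",f[:,:,::-1])
    for q in ["pre_power_far_half","mono_key_top","mute_key_top"]+(["mains_rocker_far_half","standby_rocker_far_half"] if cam!="wrist" else []):
        print(cam,q,[(round(d["p"],2),world(cam,d["at"])) for d in models.mark_of(q,cam)[:3]])
E
```

```text
2.075 [ 0.5058 -0.0912  0.1717] [2.2209 2.221  0.0015] 2.0078281792649392e-05
wrist pre_power_far_half [(0.72, array([ 0.5015, -0.0957,  0.071 ]))]
wrist mono_key_top []
wrist mute_key_top []
side pre_power_far_half [(0.68, array([ 0.5008, -0.0921,  0.0705]))]
side mono_key_top [(0.73, array([ 0.5701, -0.1573,  0.0626])), (0.6, array([ 0.5787, -0.5219,  0.015 ])), (0.53, array([ 0.482 , -0.1515,  0.0704]))]
side mute_key_top [(0.5, array([ 0.478 , -0.2279,  0.0672]))]
side mains_rocker_far_half [(0.64, array([0.5115, 0.3087, 0.086 ]))]
side standby_rocker_far_half [(0.61, array([0.5168, 0.255 , 0.0833]))]
scene pre_power_far_half [(0.58, array([ 0.5   , -0.0887,  0.0688])), (0.29, array([0.5332, 0.1289, 0.082 ]))]
scene mono_key_top []
scene mute_key_top [(0.52, array([ 0.483 , -0.2321,  0.0679]))]
scene mains_rocker_far_half [(0.63, array([0.5126, 0.3111, 0.0823]))]
scene standby_rocker_far_half [(0.59, array([0.5107, 0.2543, 0.082 ])), (0.45, array([ 0.5555, -0.2263, -0.0018])), (0.28, array([0.5166, 0.3114, 0.0837]))]
```

View pics/wrist2.png

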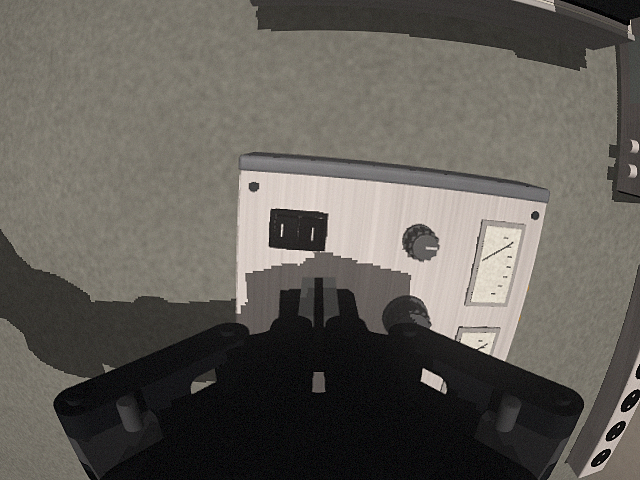

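Emit:
play_rows --rows '[[[0,0.06,0.8,0,0,0,-1],[0,0,0.8,0,0,0,-1],[0,0,0.8,0,0,0,-1],[0,0,0.65,0,0,0,-1],[0,0,0,0,0,0,-1]]]'

```text
clock: 3.5
ee_pos: [0.5058, -0.0914, 0.0787]
tool_rot: [-2.22, -2.22, 0.003]
ft_force: [-0.7, 0.6, 0.7]
finger_gap: -0.0001
grasp_force: 0.0
```

Emit:
play_rows --rows '[[[0,0,0.1,0,0,0,-1],[0,0,0.1,0,0,0,-1],[0,0,0,0,0,0,-1]]]'

```text
clock: 3.88
ee_pos: [0.507, -0.0915, 0.0741]
tool_rot: [2.221, 2.221, 0.001]
ft_force: [-0.2, 0.6, -0.4]
finger_gap: -0.0002
grasp_force: 0.0
```

Emit:
play_rows --rows '[[[0,0,0.07,0,0,0,-1],[0,0,0.07,0,0,0,-1],[0,0,0,0,0,0,-1]]]'

```text
clock: 4.25
ee_pos: [0.5074, -0.0915, 0.0698]
tool_rot: [2.221, 2.221, 0.001]
ft_force: [2.7, -0.3, 1.5]
finger_gap: 0.0
grasp_force: 1.0
```

Emit:
play_rows --rows '[[[0,0,0.05,0,0,0,-1],[0,0,0.05,0,0,0,-1],[0,0,0,0,0,0,-1]]]'

```text
clock: 4.62
ee_pos: [0.5063, -0.0915, 0.0663]
tool_rot: [-2.221, -2.221, 0.001]
ft_force: [0.3, 0.4, -0.6]
finger_gap: 0.0001
grasp_force: 0.0
```

Emit:
play_rows --rows '[[[0,0,-0.9,0,0,0,-1],[0,0,-0.9,0,0,0,-1],[0,0,-0.9,0,0,0,-1],[0,0,-0.8,0,0,0,-1],[1,0.1,0,0,0,0,-1]]]'

```text
clock: 5.25
ee_pos: [0.5106, -0.0636, 0.1734]
tool_rot: [2.224, 2.214, 0.002]
ft_force: [0.1, 1.3, -1.3]
finger_gap: 0.0002
grasp_force: 0.0
```

Emit:
play_rows --rows '[[[1,0.1,0,0,0,0,-1],[1,0.1,0,0,0,0,-1],[1,0.1,0,0,0,0,-1],[1,0.1,0,0,0,0,-1],[1,0,0,0,0,0,-1]]]'

```text
clock: 5.88
ee_pos: [0.5217, 0.0894, 0.1714]
tool_rot: [-2.222, -2.221, 0.001]
ft_force: [0.6, -0.4, 0.8]
finger_gap: 0.0001
grasp_force: 0.0
```

Emit:
play_rows --rows '[[[1,0,0,0,0,0,-1],[1,0,0,0,0,0,-1],[1,0,0,0,0,0,-1],[1,0,0,0,0,0,-1],[0,0,0,0,0,0,-1]]]'

```text
clock: 6.5
ee_pos: [0.521, 0.2113, 0.1713]
tool_rot: [-2.216, -2.225, -0.0]
ft_force: [-0.3, -1.4, -0.4]
finger_gap: -0.0001
grasp_force: 0.0
```

```bash
python3 - <<'E'
from h import *
np.set_printoptions(precision=4,suppress=True)
o=monitor.get_obs(); print(o["clock"],o["ee_pos"],o["tool_rot"])
for cam in ["wrist","side"]:
    f=grab_frame(cam); cv2.imwrite(f"pics/{cam}3.png",f[:,:,::-1])
    for q in ["mains_rocker_far_half","standby_rocker_far_half"]+(["pre_power_far_half"] if cam=="side" else []):
        print(cam,q,[(round(d["p"],2),world(cam,d["at"])) for d in models.mark_of(q,cam)[:3]])
a=cv2.imread("pics/side2.png");b=cv2.imread("pics/side3.png")
w=np.hstack([cv2.resize(i[235:275,305:355],None,fx=8,fy=8,interpolation=cv2.INTER_CUBIC) for i in(a,b)])
cv2.imwrite("pics/cmp.png",w)
E
```

```text
6.5 [0.521  0.2113 0.1713] [-2.216  -2.2251 -0.0003]
wrist mains_rocker_far_half [(0.85, array([0.5131, 0.3033, 0.0869]))]
wrist standby_rocker_far_half [(0.63, array([0.5101, 0.255 , 0.0838]))]
side mains_rocker_far_half [(0.64, array([0.5122, 0.3085, 0.0863]))]
side standby_rocker_far_half [(0.66, array([ 0.4006, -0.5166,  0.0482])), (0.52, array([0.5114, 0.2545, 0.086 ]))]
side pre_power_far_half [(0.55, array([ 0.5   , -0.0932,  0.0653]))]
```

View pics/cmp.png

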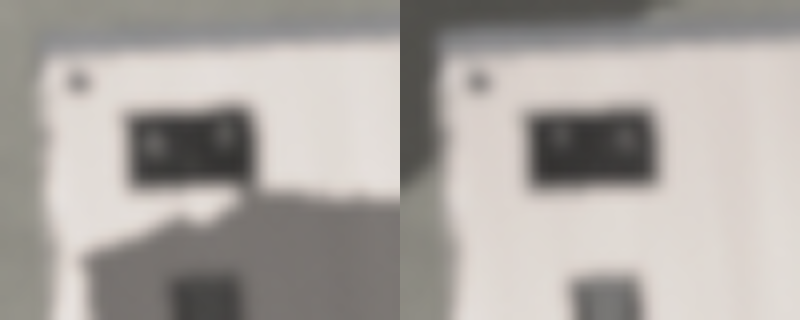

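View pics/wrist3.png

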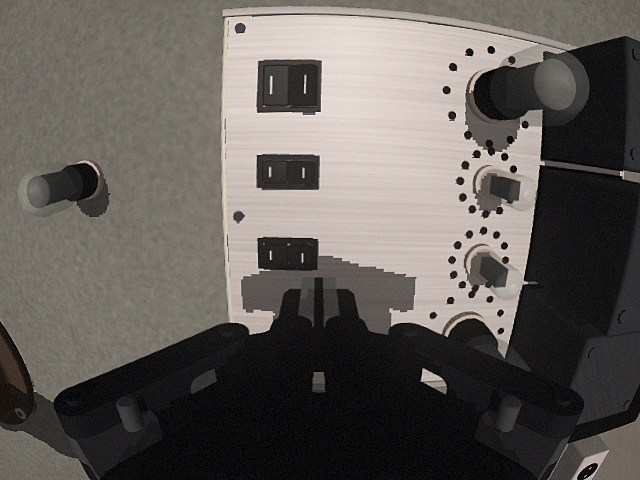

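Emit:
play_rows --rows '[[[0,0,0,0,0,-1,-1],[0,0,0,0,0,-1,-1],[0,0,0,0,0,-1,-1],[0,0,0,0,0,-1,-1],[0,0,0,0,0,-1,-1]]]'

```text
clock: 7.48
ee_pos: [0.5219, 0.2079, 0.1717]
tool_rot: [1.567, 2.722, -0.0]
ft_force: [0.2, -0.5, 0.0]
finger_gap: -0.0002
grasp_force: 0.0
```

Emit:
play_rows --rows '[[[0,0,0,0,0,-1,-1],[0,0,0,0,0,-1,-1],[0,0,0,0,0,-1,-1],[0,0,0,0,0,-1,-1],[0,0,0,0,0,-1,-1]]]'

```text
clock: 8.1
ee_pos: [0.522, 0.2078, 0.1717]
tool_rot: [0.809, 3.035, -0.0]
ft_force: [-0.0, -0.4, -0.9]
finger_gap: 0.0003
grasp_force: 0.0
```

Emit:
play_rows --rows '[[[0,0,0,0,0,-1,-1],[0,0,0,0,0,-1,-1],[0,0,0,0,0,-1,-1],[0,0,0,0,0,-1,-1],[0,0,0,0,0,-1,-1]]]'

```text
clock: 8.72
ee_pos: [0.522, 0.2078, 0.1717]
tool_rot: [-0.004, 3.141, -0.0]
ft_force: [-0.1, -0.3, 0.4]
finger_gap: -0.0002
grasp_force: 0.0
```

```bash
python3 - <<'E'
from h import *
from scipy.spatial.transform import Rotation as R
o=monitor.get_obs(); print(o["clock"],o["ee_pos"],o["qpos"]); print(R.from_rotvec(o["tool_rot"]).as_matrix().round(3))
E
```

```text
8.725 [0.52197635 0.20776793 0.1716577 ] [-0.16724492  0.42849522 -0.41822034  1.77816409  0.20531339  0.97792092
  0.9059292 ]
[[-1.    -0.002  0.   ]
 [-0.002  1.    -0.   ]
 [-0.    -0.    -1.   ]]
```

Emit:
play_rows --rows '[[[0.1,0.84,0,0,0,0,-1],[0.1,0.84,0,0,0,0,-1],[0,0.83,0,0,0,0,-1],[0,0.83,0,0,0,0,-1],[0,0,0,0,0,0,-1]]]'

```text
clock: 9.35
ee_pos: [0.5154, 0.3104, 0.1716]
tool_rot: [0.003, -3.141, -0.002]
ft_force: [-0.2, -0.5, -0.8]
finger_gap: -0.0001
grasp_force: 0.0
```

```bash
python3 - <<'E'
from h import *
np.set_printoptions(precision=4,suppress=True)
o=monitor.get_obs(); print(o["clock"],o["ee_pos"])
f=grab_frame("wrist"); cv2.imwrite("pics/wrist4.png",f[:,:,::-1])
for q in ["mains_rocker_far_half","standby_rocker_far_half"]:
        print(q,[(round(d["p"],2),world("wrist",d["at"])) for d in models.mark_of(q,"wrist")[:3]])
E
```

```text
9.35 [0.5154 0.3104 0.1716]
mains_rocker_far_half [(0.77, array([0.5111, 0.3051, 0.0887]))]
standby_rocker_far_half [(0.86, array([0.5075, 0.2538, 0.084 ]))]
```

View pics/wrist4.png

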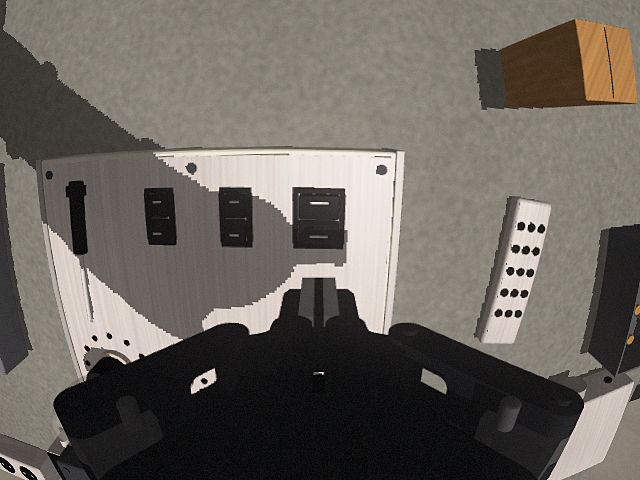

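Emit:
play_rows --rows '[[[0,0,0.7,0,0,0,-1],[0,0,0.7,0,0,0,-1],[0,0,0.7,0,0,0,-1],[0,0,0.4,0,0,0,-1],[0,0,0,0,0,0,-1]]]'

```text
clock: 10.12
ee_pos: [0.5157, 0.3076, 0.096]
tool_rot: [-0.001, -3.141, 0.002]
ft_force: [0.0, 0.8, -0.4]
finger_gap: 0.0
grasp_force: 0.0
```

Emit:
play_rows --rows '[[[0,0,0.1,0,0,0,-1],[0,0,0.1,0,0,0,-1],[0,0,0,0,0,0,-1]]]'

```text
clock: 10.5
ee_pos: [0.5159, 0.3087, 0.0907]
tool_rot: [0.0, 3.141, 0.0]
ft_force: [-1.3, -0.2, 0.1]
finger_gap: -0.0001
grasp_force: 0.0
```

Emit:
play_rows --rows '[[[0,0,0.07,0,0,0,-1],[0,0,0.06,0,0,0,-1],[0,0,0,0,0,0,-1]]]'

```text
clock: 10.88
ee_pos: [0.5159, 0.3087, 0.0868]
tool_rot: [0.0, 3.141, 0.0]
ft_force: [1.1, 0.0, 1.5]
finger_gap: 0.0001
grasp_force: 0.4
```

Emit:
play_rows --rows '[[[0,0,0.05,0,0,0,-1],[0,0,0.05,0,0,0,-1],[0,0,0,0,0,0,-1]]]'

```text
clock: 11.25
ee_pos: [0.5156, 0.3085, 0.0833]
tool_rot: [-0.0, -3.141, 0.001]
ft_force: [0.3, -0.3, -0.9]
finger_gap: 0.0001
grasp_force: 0.0
```

Emit:
play_rows --rows '[[[0,0,0.05,0,0,0,-1],[0,0,0.04,0,0,0,-1],[0,0,0,0,0,0,-1]]]'

```text
clock: 11.62
ee_pos: [0.5156, 0.3086, 0.0812]
tool_rot: [-0.0, -3.141, 0.0]
ft_force: [-2.7, -0.5, 4.8]
finger_gap: -0.0002
grasp_force: 2.3
```

Emit:
play_rows --rows '[[[0,0,-0.8,0,0,0,-1],[0,0,-0.8,0,0,0,-1],[0,0,-0.8,0,0,0,-1],[0,-0.9,-0.6,0,0,0,-1],[0,-0.9,0,0,0,0,-1]]]'

```text
clock: 12.25
ee_pos: [0.5164, 0.2549, 0.1724]
tool_rot: [-0.001, 3.139, 0.002]
ft_force: [0.9, -0.6, 0.2]
finger_gap: -0.0002
grasp_force: 0.0
```

Emit:
play_rows --rows '[[[0,0,0,0,0,0,-1],[0,0,0,0,0,0,-1]]]'

```text
clock: 12.5
ee_pos: [0.5156, 0.2553, 0.1709]
tool_rot: [0.0, -3.141, -0.001]
ft_force: [0.9, 0.5, -0.5]
finger_gap: -0.0003
grasp_force: 0.0
```

```bash
python3 - <<'E'
from h import *
np.set_printoptions(precision=4,suppress=True)
o=monitor.get_obs(); print(o["clock"],o["ee_pos"])
for cam in ["wrist","side"]:
  f=grab_frame(cam); cv2.imwrite(f"pics/{cam}5.png",f[:,:,::-1])
  for q in ["mains_rocker_far_half","standby_rocker_far_half"]:
        print(cam,q,[(round(d["p"],2),world(cam,d["at"])) for d in models.mark_of(q,cam)[:3]])
E
```

```text
12.5 [0.5156 0.2553 0.1709]
wrist mains_rocker_far_half [(0.62, array([0.5133, 0.311 , 0.0811]))]
wrist standby_rocker_far_half [(0.57, array([0.507 , 0.257 , 0.0842]))]
side mains_rocker_far_half [(0.7, array([0.5755, 0.5   , 0.0089])), (0.61, array([0.5131, 0.3074, 0.0813]))]
side standby_rocker_far_half [(0.45, array([0.5119, 0.2576, 0.0837]))]
```

View pics/wrist5.png

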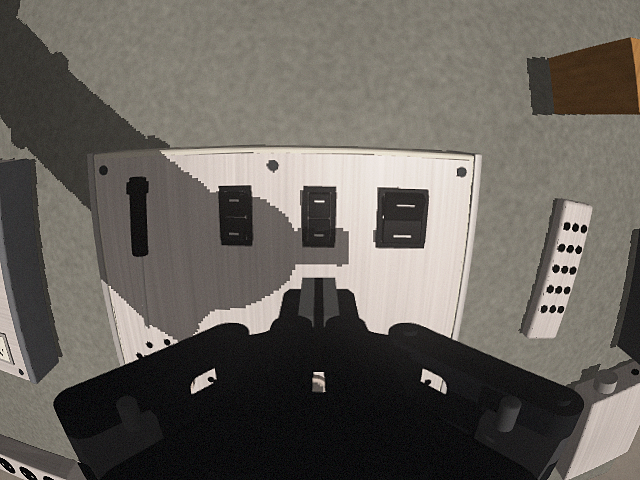

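Emit:
play_rows --rows '[[[0,0,0,0,0,0,-1],[0,0,0,0,0,0,-1],[0,0,0,0,0,0,-1],[0,0,0,0,0,0,-1],[0,0,0,0,0,0,-1]]]'

```text
clock: 13.42
ee_pos: [0.5159, 0.2547, 0.171]
tool_rot: [0.0, 3.142, 0.0]
ft_force: [-1.0, -0.7, 0.0]
finger_gap: -0.0
grasp_force: 0.0
```

Emit:
play_rows --rows '[[[0,0,0,0,0,0,-1],[0,0,0,0,0,0,-1],[0,0,0,0,0,0,-1],[0,0,0,0,0,0,-1],[0,0,0,0,0,0,-1]]]'

```text
clock: 14.05
ee_pos: [0.5158, 0.2547, 0.171]
tool_rot: [0.0, 3.142, -0.0]
ft_force: [0.8, -1.0, -0.1]
finger_gap: 0.0002
grasp_force: 0.0
```

Emit:
play_rows --rows '[[[0,0,0,0,0,0,-1],[0,0,0,0,0,0,-1],[0,0,0,0,0,0,-1],[0,0,0,0,0,0,-1],[0,0,0,0,0,0,-1]]]'

```text
clock: 14.68
ee_pos: [0.5158, 0.2547, 0.171]
tool_rot: [0.0, 3.142, -0.0]
ft_force: [0.1, 0.0, -0.2]
finger_gap: -0.0003
grasp_force: 0.0
```

Emit:
play_rows --rows '[[[0,0,0,0,0,0,-1],[0,0,0,0,0,0,-1],[0,0,0,0,0,0,-1],[0,0,0,0,0,0,-1],[0,0,0,0,0,0,-1]]]'

```text
clock: 15.3
ee_pos: [0.5159, 0.2547, 0.171]
tool_rot: [0.0, 3.141, -0.0]
ft_force: [0.1, 0.4, -0.2]
finger_gap: -0.0001
grasp_force: 0.0
```

Emit:
play_rows --rows '[[[0,0,0,0,0,0,-1],[0,0,0,0,0,0,-1],[0,0,0,0,0,0,-1],[0,0,0,0,0,0,-1],[0,0,0,0,0,0,-1]]]'

```text
clock: 15.92
ee_pos: [0.5158, 0.2547, 0.171]
tool_rot: [0.0, 3.142, 0.0]
ft_force: [-0.2, 0.7, 0.3]
finger_gap: 0.0
grasp_force: 0.0
```

Emit:
play_rows --rows '[[[0,0,0,0,0,0,-1],[0,0,0,0,0,0,-1],[0,0,0,0,0,0,-1],[0,0,0,0,0,0,-1],[0,0,0,0,0,0,-1]]]'

```text
clock: 16.55
ee_pos: [0.5158, 0.2547, 0.171]
tool_rot: [0.0, 3.142, -0.0]
ft_force: [-0.2, -0.0, 0.1]
finger_gap: -0.0001
grasp_force: 0.0
```

Emit:
play_rows --rows '[[[0,0,0.7,0,0,0,-1],[0,0,0.7,0,0,0,-1],[0,0,0.7,0,0,0,-1],[0,0,0.4,0,0,0,-1],[0,0,0,0,0,0,-1]]]'

```text
clock: 17.18
ee_pos: [0.5154, 0.2545, 0.0954]
tool_rot: [0.0, -3.14, 0.001]
ft_force: [-0.7, 0.7, 0.2]
finger_gap: 0.0
grasp_force: 0.0
```

Emit:
play_rows --rows '[[[0,0,0.1,0,0,0,-1],[0,0,0.1,0,0,0,-1],[0,0,0,0,0,0,-1]]]'

```text
clock: 17.55
ee_pos: [0.5159, 0.2547, 0.0902]
tool_rot: [0.0, 3.141, 0.0]
ft_force: [-0.4, 0.2, -1.0]
finger_gap: -0.0
grasp_force: 0.0
```

Emit:
play_rows --rows '[[[0,0,0.07,0,0,0,-1],[0,0,0.06,0,0,0,-1],[0,0,0,0,0,0,-1]]]'

```text
clock: 17.92
ee_pos: [0.516, 0.2548, 0.0864]
tool_rot: [0.0, 3.141, 0.0]
ft_force: [-1.0, -0.1, 4.4]
finger_gap: 0.0002
grasp_force: 2.2
```

Emit:
play_rows --rows '[[[0,0,0.05,0,0,0,-1],[0,0,0.05,0,0,0,-1],[0,0,0,0,0,0,-1]]]'

```text
clock: 18.3
ee_pos: [0.5153, 0.2545, 0.0827]
tool_rot: [0.0, -3.141, 0.001]
ft_force: [-0.1, -0.6, 0.2]
finger_gap: 0.0004
grasp_force: 0.0
```

Emit:
play_rows --rows '[[[0,0,0.05,0,0,0,-1],[0,0,0.02,0,0,0,-1],[0,0,0,0,0,0,-1]]]'

```text
clock: 18.68
ee_pos: [0.5156, 0.2547, 0.0812]
tool_rot: [0.0, -3.141, 0.0]
ft_force: [-1.6, -2.0, 4.6]
finger_gap: -0.0001
grasp_force: 2.2
```

Emit:
play_rows --rows '[[[0,0,-0.8,0,0,0,-1],[0,0,-0.8,0,0,0,-1],[0,0,-0.8,0,0,0,-1],[0,0,-0.6,0,0,0,-1],[0,0,0,0,0,0,-1]]]'

```text
clock: 19.3
ee_pos: [0.5165, 0.2551, 0.1721]
tool_rot: [0.0, 3.139, 0.002]
ft_force: [-0.3, -0.4, 1.3]
finger_gap: -0.0001
grasp_force: 0.0
```

```bash
python3 - <<'E'
from h import *
np.set_printoptions(precision=4,suppress=True)
o=monitor.get_obs(); print(o["clock"],o["ee_pos"])
for cam in ["wrist","side"]:
  f=grab_frame(cam); cv2.imwrite(f"pics/{cam}6.png",f[:,:,::-1])
  for q in ["mains_rocker_far_half","standby_rocker_far_half","pre_power_far_half"]:
        print(cam,q,[(round(d["p"],2),world(cam,d["at"])) for d in models.mark_of(q,cam)[:3]])
E
```

```text
19.3 [0.5165 0.2551 0.1721]
wrist mains_rocker_far_half [(0.69, array([0.5096, 0.3039, 0.0815])), (0.56, array([0.5668, 0.4996, 0.0066]))]
wrist standby_rocker_far_half [(0.62, array([0.5082, 0.2599, 0.0789]))]
wrist pre_power_far_half []
side mains_rocker_far_half [(0.59, array([0.5152, 0.3076, 0.0821]))]
side standby_rocker_far_half [(0.38, array([0.5153, 0.2551, 0.0813])), (0.36, array([ 0.4853, -0.185 ,  0.0702]))]
side pre_power_far_half [(0.57, array([0.6161, 0.2225, 0.076 ])), (0.5, array([ 0.4985, -0.0926,  0.0639]))]
```

View pics/wrist6.png

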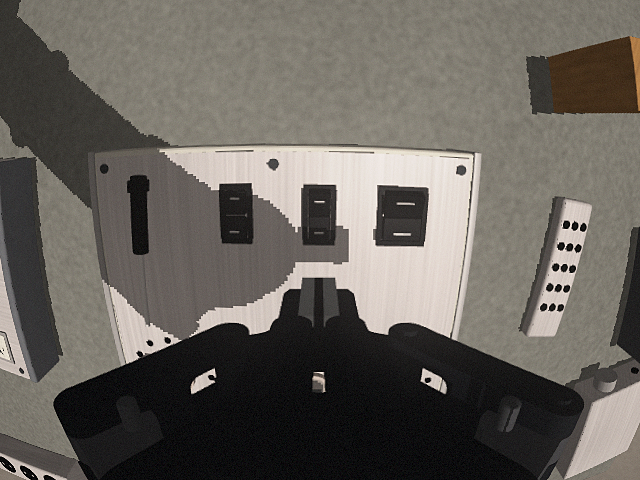

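The standby rocker at (319,215) now shows the same pattern as the mains rocker, with its far half level. The triode rocker at (236,213) is unchanged and the fingers are clear.

```bash
python3 -c "
from plant import manip; print(manip.hand_in())"
```

```text
the job is handed in; nothing more can be done
None
```

The job is handed in: I pressed the preamp power rocker, then mains, then standby after more than five seconds' warm-up; the force readings and camera marks show all three on. The hand-in returned no verdict.

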